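# Clear the bottle crate and sort the returned bottles and vials

## Task

Lift the steel instrument case off the bottle crate and lay it upright and lengthways on the dark rubber mat. Sort what has come back on the blue sheet, however many there are: stand every medicine bottle upright in the grey crate and put every small glass vial into the kidney dish. Leave the ointment jar and the marker pen where they are.

Things in the scene. Friction and masses are not known exactly. Their poses are not given: they have to be found in the camera images.
- case_handle (a point): closed stainless steel instrument case (lid fixed shut), 206 x 83 mm and 57 mm tall with its handle, 0.38 kg; it lies on the rim of the bottle crate at the start. The point is the centre of the bar handle on top: a black round bar along x, 62 mm long and 10 mm thick, 52 mm above the case's underside, with an 11 mm gap between the bar and the flat lid below it (lid top 36 mm above the underside). x is the long axis of the case, z up
- crate_floor (a point): fixed open grey plastic bottle crate, outside 76 mm (x) by 186 mm (y), 45 mm tall, walls and floor 5 mm thick. Point: centre of its inner floor; inside it is 66 by 176 mm and 40 mm deep; room for three bottles in a row along y. (A thin rail 62 mm high runs round the edge of the trolley top, between corner posts 100 mm high.)
- dish: fixed stainless kidney dish, 116 mm (x) by 224 mm (y), 43 mm tall, curved like a kidney. Origin: the middle of its underside; its inner floor lies 6 to 9 mm above that; along y through the origin the floor is clear to about 70 mm either way and some 50 mm wide
- mat_centre (a point): thin fixed dark rubber mat on the trolley, 100 mm (x) by 215 mm (y), 2 mm thick. Point: the centre of its upper face; long axis y
- med_a_mid (a point): round screw-cap medicine bottle with a narrow neck, standing upright at the start, 45 mm across and 114 mm tall; cap on top 30 mm across, its lowest edge about 18 mm below the top; the body under the cap has sloping shoulders. Bottles and vials stand on a thin blue sheet, 60 mm or more apart centre to centre. Point: its centre, half-way up (57 mm over its foot); z runs along the bottle to its cap
- med_b_mid (a point): round screw-cap medicine bottle with a narrow neck, standing upright at the start, 41 mm across and 111 mm tall; cap on top 29 mm across, its lowest edge about 18 mm below the top; the body under the cap has sloping shoulders. Bottles and vials stand on a thin blue sheet, 60 mm or more apart centre to centre. Point: its centre, half-way up (55 mm over its foot); z runs along the bottle to its cap
- med_c_mid (a point): round screw-cap medicine bottle with a narrow neck, standing upright at the start, 41 mm across and 116 mm tall; cap on top 32 mm across, its lowest edge about 18 mm below the top; the body under the cap has sloping shoulders. Bottles and vials stand on a thin blue sheet, 60 mm or more apart centre to centre. Point: its centre, half-way up (58 mm over its foot); z runs along the bottle to its cap
- vial_a_mid (a point): small straight glass vial (clear to whitish) with a dark ribbed cap, 29 mm across and 74 mm tall (only its lower 66 mm can be gripped), standing upright at the start. Point: its centre, half-way up (37 mm over its foot); z runs along the vial to its cap
- vial_b_mid (a point): small straight glass vial (clear to whitish) with a dark ribbed cap, 29 mm across and 74 mm tall (only its lower 66 mm can be gripped), standing upright at the start. Point: its centre, half-way up (37 mm over its foot); z runs along the vial to its cap
- vial_c_mid (a point): small straight glass vial (clear to whitish) with a dark ribbed cap, 29 mm across and 74 mm tall (only its lower 66 mm can be gripped), standing upright at the start. Point: its centre, half-way up (37 mm over its foot); z runs along the vial to its cap
- jar: small blue ointment jar, 36 mm across and 53 mm tall, standing on the trolley beside the mat; not part of the job. Origin: the centre of its underside
- pen: blue marker pen lying along its y, 139 mm long and 12 mm thick, beside the mat; not part of the job. Origin: the middle of its underside

How it is judged:
On the way:
1. the instrument case is off the crate and lies lengthways on the rubber mat (horizontal distance between case_handle and mat_centre below 0.035 m and z of case_handle in the frame of mat_centre below 0.062 m and angle between the x axis of case_handle and the y axis of mat_centre, either way round below 0.3 rad and angle between case_handle's own z axis and vertical below 0.1 rad), for 0.2 s.
At the end, for the whole second after the job is handed in: Case flat on the mat, middle within 35 mm of its centre, long side within 0.3 rad of the mat's; every bottle present stands in the crate, foot on the floor, tilt under 0.2 rad; every vial present is inside the dish, its centre under 55 mm above the dish's underside; all at rest (all of step 1 and x of med_a_mid in the frame of crate_floor between -0.035 and 0.035 m and y of med_a_mid in the frame of crate_floor between -0.083 and 0.083 m and z of med_a_mid in the frame of crate_floor below 0.069 m and angle between each of med_a_mid, med_b_mid, med_c_mid's own z axis and vertical below 0.2 rad and x of med_b_mid in the frame of crate_floor between -0.035 and 0.035 m and y of med_b_mid in the frame of crate_floor between -0.083 and 0.083 m and z of med_b_mid in the frame of crate_floor below 0.0675 m and x of med_c_mid in the frame of crate_floor between -0.035 and 0.035 m and y of med_c_mid in the frame of crate_floor between -0.083 and 0.083 m and z of med_c_mid in the frame of crate_floor below 0.07 m and x of vial_a_mid in the frame of dish between -0.052 and 0.052 m and y of vial_a_mid in the frame of dish between -0.1 and 0.1 m and z of each of vial_a_mid, vial_b_mid, vial_c_mid in the frame of dish below 0.055 m and x of vial_b_mid in the frame of dish between -0.052 and 0.052 m and y of vial_b_mid in the frame of dish between -0.1 and 0.1 m and x of vial_c_mid in the frame of dish between -0.052 and 0.052 m and y of vial_c_mid in the frame of dish between -0.1 and 0.1 m and linear speed of each of med_a, med_b, med_c, vial_a, vial_b, vial_c, case below 0.02 m/s); the robot touches nothing.
It fails at once if the ointment jar or the marker pen is moved by more than 60 mm (distance of any of jar, pen from where it was at the start of the episode above 0.06 m).
Of med_a, med_b, med_c, vial_a, vial_b, vial_c only 5 to 6 are there at a start; the rules pass over those that are not, and their reading is None.
At some moment in a run one of case may be knocked a few centimetres aside while the robot is not near it.
It also fails if it takes over 210 s, if anything falls off the work surface, if the arm or the gripper's body presses on something with over 40 N, if the wrist force passes 120 N, or if a joint passes its speed limit or range.

## Robot

A 6-joint arm with a two-finger parallel gripper is mounted at the origin on a cart in front of the work surface, level with it; the furniture and walls round the work are solid. World frame = base frame: x ahead of the robot, y to its left, z up, the work surface at z = 0. Lengths are in m, angles in rad, forces in N, time in s.
With the tool pointing down it reaches from about 0.275 to 0.825 m from the base axis. Payload 4.9 kg.
Tool frame: the origin (TCP) lies between the finger pads; the fingertips stand 25 mm ahead of it and the grasp point (between the pads) lies 6 mm ahead of it; z points along the fingers, y is the line along which they close (so a half turn about z gives the same grasp; the last joint's range is limited). The gripper opens to 85 mm and grips with 20 to 120 N. Pads are 22 mm wide; open, the fingers measure 114 mm over their backs; the gripper's body (76 mm by 85 mm) begins 54 mm behind the grasp point. The pads swing forward as they close: fully open they stand 13 mm farther back than shut.
Start: joints at [1.043, 0.326, -0.193, 1.052, 0, 1.437], TCP at [0.211, 0.508, 0.256] pointing down, gripper open.
Joint ranges: [-2.65, 2.65], [-0.97, 1.79], [-1.3, 1.35], [-1.93, 2.1], [-1.47, 1.37], [-3.14, 3.14]. Speed limits (rad/s): [2.57, 2.57, 3.14, 3.14, 3.14, 3.14].

## Interface

Orientations are given as a 3x3 rotation matrix whose columns are the frame's x, y, z axes.
In Python, from cell import get_obs, vision, bot gives the robot as it stands.
- The arm moves only by the tool jog_arm, never from a script. Its argument "targets" is a list of rows, each an object with "translation": the shift along the tool's x, y, z in mm, a list of three; "rotation": the turn, a rotation vector about the tool's x, y, z in rad, a list of three. A call has 1 to 8 rows; each row is the pose to reach, as a shift and turn from the pose commanded when the call began, along the tool's axes at that moment; what a row does not reach only later rows make up. A row lasts 1/8 s, in which the tool goes at most 62.5 mm and 10.7 degrees, less where a joint would pass 70% of its speed; a pose out of reach is approached as far as the arm can. A call with a gripper value outside its range is refused whole. "hand" is the finger opening in mm, from 0 to 85.4, set as the call begins (left out, the last holds). The fingers move at their own pace and stop on an object; the grip force is fixed at half the most. Time passes only in rows, so rows that repeat a pose let the fingers close. It gives the time, the measured TCP pose, the force, the opening and the grip force at its end, in the units of the state.
- get_obs(): the state, without advancing time (a new reading comes with each control period).
- vision.capture(name): name is "side" or "top" or "wrist"; returns the picture (420x560x3 uint8, red, green, blue); there is no depth.
- vision.calibration(name): a dict with "camera_matrix" (3x3 intrinsics, pixels), "origin" and "attitude" of the camera in the world. Camera axes: x right, y up, looking along -z (the intrinsics and any distortion apply to the point x, -y, -z); pixel columns grow to the right and rows downward; lengths in m; the calibration is good to about 2 mm. A picture is of the moment at which its call begins: read the wrist's pose just before it. calibration takes no time and is no camera call; for the wrist camera it gives the pose at the moment of the call.
- bot.finish_job(): hands the job in; it is judged then, once.
The state is a dict: "clock": time; "joint_pos": joint angles; "dq": joint speeds; "joint_torque": joint torques, N m; "eef_pos": TCP position; "tool_rot": TCP orientation; "force": force on the tool from outside, world axes, zero at the start; "moment": the same for the moment, N m; "opening": finger opening in m; "grasp_force": force on a finger pad.
Only numpy, scipy, OpenCV 4.12 (cv2) and the standard library are available. Lean on these libraries where they do the work, as an engineer would, in place of code of your own. Each camera call takes 0.05 s, during which the arm holds its last target. There are 200 camera calls.

## Working session

There is one attempt and no reset: what is moved stays moved. The work goes in short steps, Python scripts to look and compute and a tool call to move; the robot and the scene stay as the last step left them, time stands still between calls to the robot, and variables do not carry over. Pictures are saved under pics/ and viewed, at most 15 in all, crops included, and the job is handed in when it is done.

Besides the shell and the picture viewer there is one more tool, called as a command line: name --argument value ..., lists and objects as JSON in quotes. jog_arm: Moves the arm, as the interface text tells. Its arguments: {"type":"object","properties":{"targets":{"type":"array"},"hand":{"type":"number"}},"required":["targets"]}

```bash
ls; mkdir -p pics; cat > h.py <<'E'
import numpy as np, cv2
from cell import get_obs, vision, bot
def ray(n,u,v,cal=None):
    c=cal or vision.calibration(n);K=np.array(c["camera_matrix"]);d=np.linalg.inv(K)@[u,v,1]
    return np.array(c["origin"]),np.array(c["attitude"])@(d*[1,-1,-1])
def plane(n,u,v,z,cal=None):
    o,d=ray(n,u,v,cal);return o+d*(z-o[2])/d[2]
def proj(n,p,cal=None):
    c=cal or vision.calibration(n);q=np.array(c["attitude"]).T@(np.array(p)-c["origin"])*[1,-1,-1]
    q=np.array(c["camera_matrix"])@q;return q[:2]/q[2]
def cap(n,f):
    im=vision.capture(n);cv2.imwrite(f"pics/{f}.png",im[:,:,::-1]);return im
E
python3 - <<'E'
from h import *
for n in("top","side","wrist"):
    c=vision.calibration(n);print(n,{k:np.round(v,3).tolist() if not isinstance(v,str) else v for k,v in c.items()})
a=cap("top","top0");b=cap("side","side0")
print(get_obs())
E
```

```text
pics
top {'camera_matrix': [[427.373, 0.0, 276.475], [0.0, 427.373, 213.713], [0.0, 0.0, 1.0]], 'origin': [0.428, 0.072, 0.955], 'attitude': [[-0.015, 0.991, -0.134], [-0.999, -0.02, -0.038], [-0.04, 0.134, 0.99]]}
side {'camera_matrix': [[487.754, 0.0, 275.316], [0.0, 487.754, 212.183], [0.0, 0.0, 1.0]], 'origin': [0.293, -0.565, 0.75], 'attitude': [[0.946, 0.227, -0.232], [-0.325, 0.66, -0.677], [-0.0, 0.716, 0.698]]}
wrist {'camera_matrix': [[324.938, 0.0, 276.927], [0.0, 324.938, 210.988], [0.0, 0.0, 1.0]], 'origin': [0.15, 0.533, 0.373], 'attitude': [[0.385, -0.891, -0.241], [0.923, 0.371, 0.102], [-0.002, -0.262, 0.965]]}
{'clock': 0.1, 'joint_pos': array([ 1.04279611e+00,  3.26869992e-01, -1.93505599e-01,  1.05199800e+00,
       -7.31672438e-06,  1.43657834e+00]), 'dq': array([ 7.93230411e-04, -1.89899128e-03,  2.59851137e-03,  4.30445061e-05,
       -1.23387857e-03, -1.45683379e-03]), 'joint_torque': array([ 1.82434142e-04, -4.44239938e+01,  2.63037890e+01,  7.88963400e-03,
       -1.49189377e-04, -7.79408282e-06]), 'eef_pos': array([0.21077585, 0.50747533, 0.25557174]), 'tool_rot': array([[-9.23464410e-01,  3.83683283e-01, -7.88315562e-04],
       [ 3.83684039e-01,  9.23463422e-01, -1.36615151e-03],
       [ 2.03811089e-04, -1.56405640e-03, -9.99998756e-01]]), 'force': array([-0.87006071,  0.25774386,  0.15053792]), 'moment': array([-0.00980731, -0.01543137,  0.00469509]), 'grasp_force': 0.0, 'opening': 0.08554672908866948}
```

View pics/top0.png

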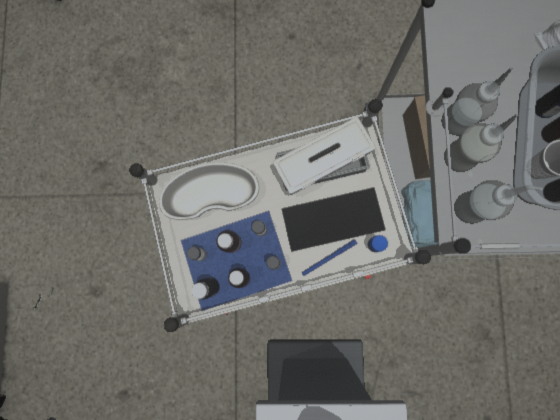

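View pics/side0.png

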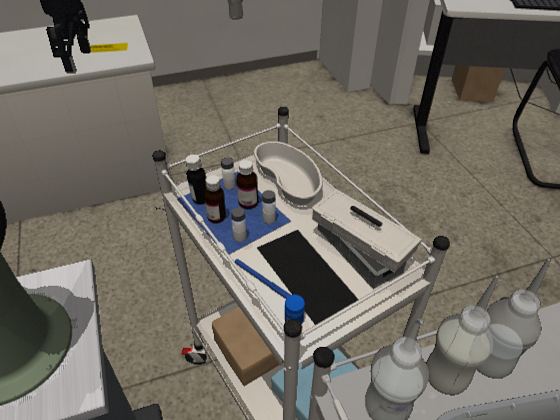

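The top view shows the white case with its handle at (324,152), the mat at (333,219) and the dish at (208,190). It also shows three bottles with caps near (225,240), (203,290) and (237,278), three vials at (195,254), (258,228) and (273,262), the jar at (379,243) and the pen at (330,257). All six items are present. I'll enlarge it to measure.

```bash
python3 - <<'E'
from h import *
im=cv2.imread("pics/top0.png")
cv2.imwrite("pics/c1.png",cv2.resize(im[120:320,140:400],None,fx=3,fy=3,interpolation=cv2.INTER_CUBIC)[:600])
hsv=cv2.cvtColor(im,cv2.COLOR_BGR2HSV);g=im.max(2)
def blobs(m,roi,amin,zs,lab):
    x0,y0,x1,y1=roi;mm=np.zeros_like(g);mm[y0:y1,x0:x1]=m[y0:y1,x0:x1]*255
    n,l,s,c=cv2.connectedComponentsWithStats(mm)
    for i in range(1,n):
        if s[i,4]>amin:
            u,v=c[i];p=plane("top",u,v,zs);r=cv2.minAreaRect(np.argwhere(l==i)[:,::-1].astype(np.float32))
            P=[plane("top",*q,zs)[:2] for q in cv2.boxPoints(r)];rc=plane("top",*r[0],zs)
            e=[np.subtract(P[1],P[0]),np.subtract(P[2],P[1])];e=max(e,key=np.linalg.norm)
            print(lab,s[i,4],np.round((u,v)),p[:2].round(3),"rectc",rc[:2].round(3),"ang",np.degrees(np.arctan2(e[1],e[0])).round(1),[np.linalg.norm(np.subtract(P[1],P[0])).round(3),np.linalg.norm(np.subtract(P[2],P[1])).round(3)])
blobs(g<70,(295,135,350,170),20,.097,"handle")
blobs(g<45,(270,180,395,255),300,.002,"mat")
blobs((hsv[...,0]>100)&(hsv[...,0]<130)&(hsv[...,1]>110),(170,200,300,310),300,.001,"sheet")
blobs((g>140)&(hsv[...,1]<60),(185,225,255,302),30,.114,"caps")
E
```

```text
handle 108 [324. 152.] [0.67  0.005] rectc [0.67  0.005] ang -62.7 [np.float64(0.067), np.float64(0.007)]
caps 292 [198. 229.] [0.514 0.261] rectc [0.509 0.25 ] ang -91.1 [np.float64(0.074), np.float64(0.026)]
caps 149 [224. 240.] [0.491 0.209] rectc [0.49  0.208] ang -91.1 [np.float64(0.026), np.float64(0.026)]
caps 466 [192. 287.] [0.4   0.272] rectc [0.416 0.266] ang -179.6 [np.float64(0.04), np.float64(0.085)]
caps 140 [236. 277.] [0.418 0.186] rectc [0.418 0.185] ang -90.9 [np.float64(0.024), np.float64(0.023)]
caps 61 [247. 299.] [0.375 0.164] rectc [0.376 0.168] ang -90.7 [np.float64(0.035), np.float64(0.008)]
```

View pics/c1.png

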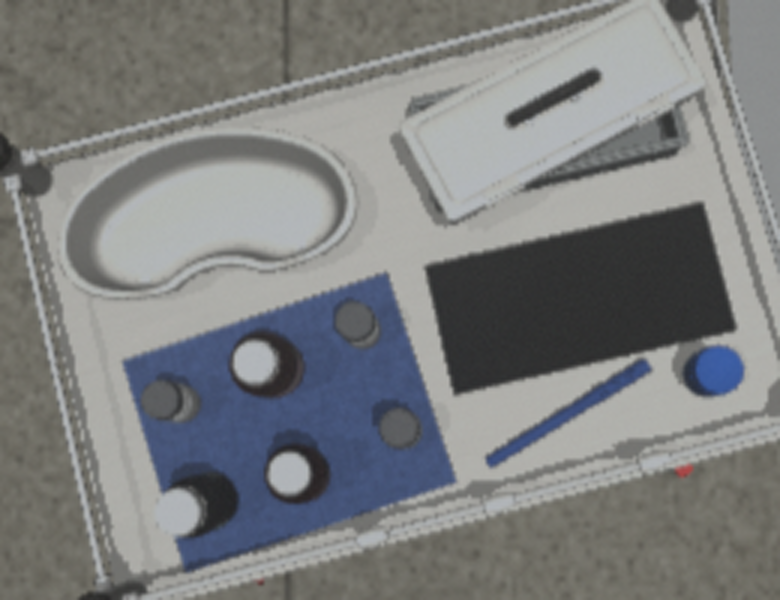

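The crop shows clear centres. Vial caps are at (162,399), (354,320) and (399,427). Bottle caps are at (183,511), (256,362) and (290,473). The mat corners are at (428,265), (705,203), (735,328) and (455,393).

```bash
python3 - <<'E'
from h import *
f=lambda x,y,z:plane("top",140+x/3,120+y/3,z)[:2].round(3)
for n,x,y,z in [("v1",162,399,.074),("v2",354,320,.074),("v3",399,427,.074),("B1",183,511,.114),("B2",256,362,.114),("B3",290,473,.114),("hL",508,122,.1),("hR",598,74,.1)]: print(n,f(x,y,z))
m=np.array([f(x,y,.002) for x,y in((428,265),(705,203),(735,328),(455,393))]);print("mat",m.tolist(),m.mean(0))
print("dish",[f(*q,.043) for q in((65,235),(353,190),(210,133),(105,297),(290,270))])
print("case",[f(*q,.081) for q in((403,135),(650,0),(700,85),(452,216))])
print("crate",f(685,145,.045),f(410,105,.045),f(525,187,.045))
b=cv2.imread("pics/side0.png");cv2.imwrite("pics/s1.png",cv2.resize(b[95:295,155:415],None,fx=3,fy=3,interpolation=cv2.INTER_CUBIC))
E
```

```text
v1 [0.468 0.278]
v2 [0.521 0.145]
v3 [0.447 0.115]
B1 [0.394 0.254]
B2 [0.49  0.207]
B3 [0.417 0.184]
hL [0.652 0.036]
hR [ 0.684 -0.026]
mat [[0.569, 0.095], [0.611, -0.114], [0.517, -0.132], [0.472, 0.076]] [ 0.54225 -0.01875]
dish [array([0.59 , 0.358]), array([0.619, 0.147]), array([0.664, 0.252]), array([0.544, 0.328]), array([0.561, 0.193])]
case [array([0.649, 0.109]), array([ 0.742, -0.067]), array([ 0.68 , -0.099]), array([0.591, 0.075])]
crate [ 0.646 -0.093] [0.681 0.105] [0.618 0.023]
```

View pics/s1.png

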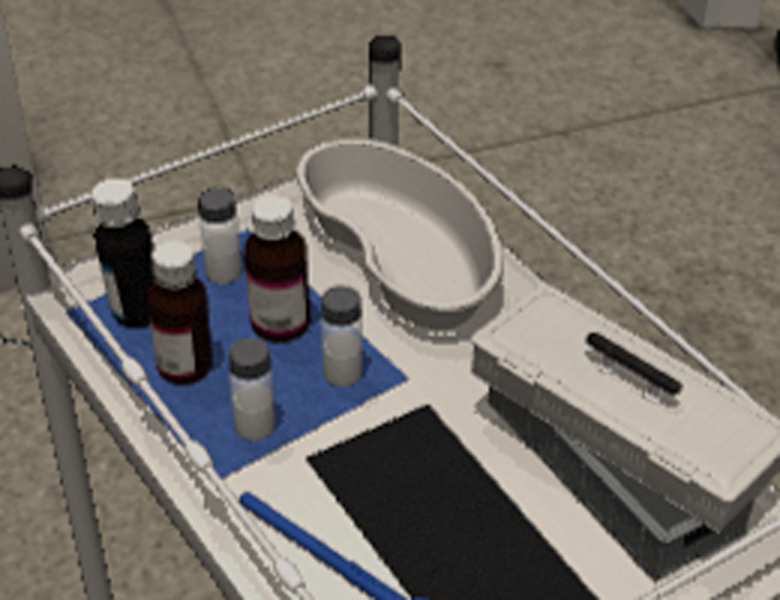

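```bash
cat > mv.py <<'E'
import sys
from h import *
from scipy.spatial.transform import Rotation as R
# args: x y z yawdeg(of tool y, world) ; repeated groups of 4, all from the present pose
def rel(a):
    o=get_obs();T=np.array(o["tool_rot"]);p=np.array(o["eef_pos"])
    for i in range(0,len(a),4):
        x,y,z,w=a[i:i+4];best=None
        for k in(w,w+180):
            c,s=np.cos(np.radians(k)),np.sin(np.radians(k))
            G=np.array([[-s*-1,c,0],[-c,s,0],[0,0,-1]]);G[:,0]=np.cross([c,s,0],[0,0,-1]);G[:,1]=[c,s,0]
            r=R.from_matrix(T.T@G).as_rotvec()
            if best is None or np.linalg.norm(r)<np.linalg.norm(best):best=r
        print(a[i:i+4],"T",(T.T@(np.array([x,y,z])-p)*1000).round(1).tolist(),"R",best.round(3).tolist())
if __name__=="__main__":
    o=get_obs();print("t",o["clock"],np.round(o["eef_pos"],4),"q",np.round(o["joint_pos"],2),"yaw",np.degrees(np.arctan2(o["tool_rot"][1,1],o["tool_rot"][0,1])).round(1))
    rel([float(v) for v in sys.argv[1:]])
E
sed -i 's/G=np.array(\[\[.*\]\]);/G=np.zeros((3,3));G[2,2]=-1;/' mv.py
python3 mv.py 0.668 0.005 0.2 27.3
```

```text
t 0.1 [0.2108 0.5075 0.2556] q [ 1.04  0.33 -0.19  1.05 -0.    1.44] yaw 67.4
[0.668, 0.005, 0.2, 27.3] T [-615.0, -288.5, 55.9] R [-0.002, 0.0, 0.701]
```

jog_arm --targets '[{"translation":[-615,-288.5,56],"rotation":[0,0,0.701]},{"translation":[-615,-288.5,56],"rotation":[0,0,0.701]},{"translation":[-615,-288.5,56],"rotation":[0,0,0.701]},{"translation":[-615,-288.5,56],"rotation":[0,0,0.701]},{"translation":[-615,-288.5,56],"rotation":[0,0,0.701]},{"translation":[-615,-288.5,56],"rotation":[0,0,0.701]},{"translation":[-615,-288.5,56],"rotation":[0,0,0.701]},{"translation":[-615,-288.5,56],"rotation":[0,0,0.701]}]' --hand 50

```text
clock: 1.1
eef_pos: [0.5474, 0.1376, 0.2148]
tool_rot: [[-0.458, 0.889, -0.0], [0.889, 0.458, 0.0], [0.0, -0.0, -1.0]]
force: [1.7, 0.5, -0.2]
opening: 0.0503
grasp_force: 0.0
```

```bash
python3 mv.py 0.668 0.005 0.2 27.3
```

```text
t 1.1 [0.5474 0.1376 0.2148] q [ 0.12  0.38 -0.22  0.97  0.    1.21] yaw 27.3
[0.668, 0.005, 0.2, 27.3] T [-173.2, 46.5, 14.7] R [-0.0, -0.0, -0.001]
```

jog_arm --targets '[{"translation":[-173,46.5,15],"rotation":[0,0,0]},{"translation":[-173,46.5,15],"rotation":[0,0,0]},{"translation":[-173,46.5,15],"rotation":[0,0,0]},{"translation":[-173,46.5,15],"rotation":[0,0,0]},{"translation":[-173,46.5,15],"rotation":[0,0,0]}]'

```text
clock: 1.72
eef_pos: [0.6663, 0.007, 0.1993]
tool_rot: [[-0.458, 0.889, -0.002], [0.889, 0.458, 0.001], [0.001, -0.002, -1.0]]
force: [-0.2, -0.8, 0.0]
opening: 0.05
grasp_force: 0.0
```

```bash
python3 mv.py 0.668 0.005 0.11 27.3; python3 - <<'E'
from h import *
cal=vision.calibration("wrist");im=cap("wrist","w1")
print(proj("wrist",[.668,.005,.097],cal),cal["origin"])
g=im.max(2);
m=(g<60).astype(np.uint8)*255
n,l,s,c=cv2.connectedComponentsWithStats(m)
for i in range(1,n):
    if s[i,4]>150:
        r=cv2.minAreaRect(np.argwhere(l==i)[:,::-1].astype(np.float32))
        print(s[i,:],c[i].round(),plane("wrist",*r[0],.1,cal)[:2].round(4),[plane("wrist",*q,.1,cal)[:2].round(3).tolist() for q in cv2.boxPoints(r)])
E
```

```text
t 1.725 [0.6663 0.007  0.1993] q [-0.1   0.58  0.06  1.06  0.    0.99] yaw 27.2
[0.668, 0.005, 0.11, 27.3] T [-2.7, 0.8, 89.3] R [-0.002, -0.001, -0.001]
[277.52603847 223.02947772] [0.63677945 0.0654701  0.31657012]
[  0   0   9  73 458] [ 4. 29.] [0.4668 0.0354] [[0.46, 0.053], [0.464, 0.055], [0.474, 0.017], [0.47, 0.014]]
[ 112   25   80   55 1884] [148.  48.] [0.5483 0.0652] [[0.527, 0.048], [0.525, 0.073], [0.57, 0.082], [0.572, 0.057]]
[208  58  20  31 213] [218.  75.] [0.5891 0.0758] [[0.586, 0.066], [0.583, 0.083], [0.592, 0.086], [0.595, 0.068]]
[ 129  144   51   75 1542] [154. 182.] [ 0.5806 -0.0067] [[0.567, -0.036], [0.574, 0.022], [0.593, 0.021], [0.587, -0.037]]
[    0   277   560   143 48103] [283. 368.] [ 0.7155 -0.084 ] [[0.506, -0.124], [0.869, 0.063], [0.954, -0.039], [0.54, -0.253]]
```

View pics/w1.png

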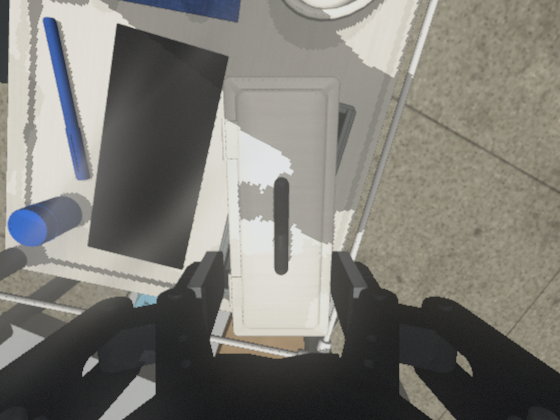

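The wrist view shows the handle running vertically from (281,178) to (281,275), midway between the open fingers. The prediction was (277,223).

```bash
python3 - <<'E'
from h import *
for q in((281.5,180),(281.5,226.5),(281.5,273)):print(plane("wrist",*q,.1).round(4))
E
python3 mv.py 0.668 0.003 0.11 27.5
```

```text
[0.656  0.0346 0.1   ]
[0.6712 0.0054 0.1   ]
[ 0.6876 -0.0262  0.1   ]
t 1.775 [0.6662 0.0077 0.1998] q [-0.1   0.58  0.06  1.06  0.    0.99] yaw 27.3
[0.668, 0.003, 0.11, 27.5] T [-5.1, -0.4, 89.8] R [-0.001, -0.001, -0.003]
```

jog_arm --targets '[{"translation":[-4,2.5,45],"rotation":[0,0,0]},{"translation":[-4,2.5,75],"rotation":[0,0,0]},{"translation":[-4,2.5,89],"rotation":[0,0,0]},{"translation":[-4,2.5,89],"rotation":[0,0,0]}]'

```text
clock: 2.28
eef_pos: [0.6702, 0.0055, 0.1109]
tool_rot: [[-0.459, 0.888, -0.001], [0.888, 0.459, 0.0], [0.001, -0.001, -1.0]]
force: [-0.5, -0.4, 0.4]
opening: 0.0499
grasp_force: 0.0
```

jog_arm --targets '[{"translation":[0,0,0],"rotation":[0,0,0]},{"translation":[0,0,0],"rotation":[0,0,0]},{"translation":[0,0,0],"rotation":[0,0,0]},{"translation":[0,0,0],"rotation":[0,0,0]},{"translation":[0,0,0],"rotation":[0,0,0]},{"translation":[0,0,-20],"rotation":[0,0,0]},{"translation":[0,0,-50],"rotation":[0,0,0]},{"translation":[0,0,-50],"rotation":[0,0,0]}]' --hand 0

```text
clock: 3.28
eef_pos: [0.6726, 0.0043, 0.1631]
tool_rot: [[-0.458, 0.889, 0.004], [0.889, 0.458, -0.0], [-0.002, 0.004, -1.0]]
force: [0.7, 0.5, -3.9]
opening: 0.0076
grasp_force: 59.3
```

```bash
python3 mv.py 0.542 -0.019 0.16 11.4 0.542 -0.019 0.068 11.4; python3 - <<'E'
from h import *
a=cap("top","t2");cv2.imwrite("pics/t2c.png",cv2.resize(a[100:300,200:440,::-1],None,fx=3,fy=3,interpolation=cv2.INTER_CUBIC))
E
```

```text
t 3.275 [0.6726 0.0043 0.1631] q [-0.1   0.62  0.03  0.98  0.    0.99] yaw 27.3
[0.542, -0.019, 0.16, 11.4] T [39.1, -126.8, 2.6] R [0.004, 0.002, 0.277]
[0.542, -0.019, 0.068, 11.4] T [39.3, -127.1, 94.6] R [0.004, 0.002, 0.277]
```

View pics/t2c.png

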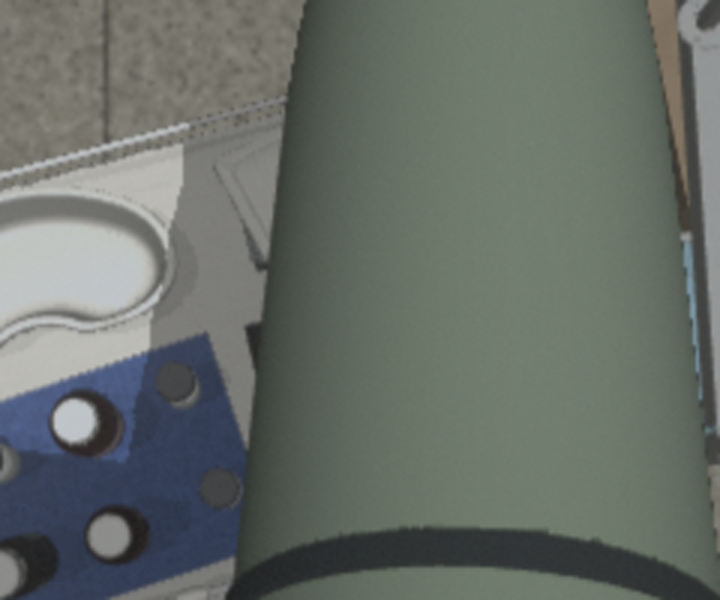

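The arm hides the case, but the vertical force reads -3.9 N, so the case is hanging from the gripper.

jog_arm --targets '[{"translation":[39,-127,2],"rotation":[0,0,0.277]},{"translation":[39,-127,2],"rotation":[0,0,0.277]},{"translation":[39,-127,2],"rotation":[0,0,0.277]},{"translation":[39,-127,2],"rotation":[0,0,0.277]},{"translation":[39,-127,45],"rotation":[0,0,0.277]},{"translation":[39,-127,75],"rotation":[0,0,0.277]},{"translation":[39,-127,86],"rotation":[0,0,0.277]},{"translation":[39,-127,86],"rotation":[0,0,0.277]}]'

```text
clock: 4.32
eef_pos: [0.541, -0.0189, 0.0747]
tool_rot: [[-0.198, 0.98, -0.001], [0.98, 0.198, 0.0], [0.0, -0.001, -1.0]]
force: [0.0, -0.1, -4.8]
opening: 0.008
grasp_force: 59.3
```

```bash
python3 mv.py 0.542 -0.019 0.068 11.4; python3 -c "
from h import *;print(get_obs()['force'])"
```

```text
t 4.325 [ 0.541  -0.0189  0.0747] q [-0.17  0.5  -0.44  0.63  0.    1.2 ] yaw 11.4
[0.542, -0.019, 0.068, 11.4] T [-0.3, 1.0, 6.7] R [-0.001, -0.0, 0.0]
[ 0.01604891 -0.13721206 -4.84540489]
```

jog_arm --targets '[{"translation":[0,1,3],"rotation":[0,0,0]},{"translation":[0,1,5],"rotation":[0,0,0]},{"translation":[0,1,7],"rotation":[0,0,0]},{"translation":[0,1,7],"rotation":[0,0,0]}]'

```text
clock: 4.82
eef_pos: [0.542, -0.0189, 0.0697]
tool_rot: [[-0.198, 0.98, 0.002], [0.98, 0.198, -0.0], [-0.001, 0.002, -1.0]]
force: [-2.8, -1.0, 6.1]
opening: 0.0078
grasp_force: 60.4
```

jog_arm --targets '[{"translation":[0,0,0],"rotation":[0,0,0]},{"translation":[0,0,0],"rotation":[0,0,0]},{"translation":[0,0,0],"rotation":[0,0,0]},{"translation":[0,0,-40],"rotation":[0,0,0]},{"translation":[0,0,-90],"rotation":[0,0,0]},{"translation":[0,0,-150],"rotation":[0,0,0]},{"translation":[0,0,-150],"rotation":[0,0,0]}]' --hand 40

```text
clock: 5.7
eef_pos: [0.5446, -0.0193, 0.2233]
tool_rot: [[-0.198, 0.98, 0.01], [0.98, 0.198, -0.002], [-0.004, 0.009, -1.0]]
force: [-0.5, -0.2, -0.3]
opening: 0.0398
grasp_force: 0.0
```

```bash
python3 mv.py 0.5 0.2 0.25 11.4  0.5 0.2 0.25 78
```

```text
t 5.7 [ 0.5446 -0.0193  0.2233] q [-0.17  0.33 -0.27  0.96  0.    1.2 ] yaw 11.4
[0.5, 0.2, 0.25, 11.4] T [223.7, -0.1, -27.5] R [0.009, 0.004, 0.0]
[0.5, 0.2, 0.25, 78.0] T [223.7, -0.1, -27.5] R [0.006, 0.008, -1.162]
```

jog_arm --targets '[{"translation":[223,0,-37],"rotation":[0,0,-0.88]},{"translation":[223,0,-37],"rotation":[0,0,-0.88]},{"translation":[223,0,-37],"rotation":[0,0,-0.88]},{"translation":[223,0,-37],"rotation":[0,0,-0.88]},{"translation":[223,0,-37],"rotation":[0,0,-0.88]},{"translation":[223,0,-37],"rotation":[0,0,-0.88]}]' --hand 62

```text
clock: 6.45
eef_pos: [0.4966, 0.2002, 0.2541]
tool_rot: [[-0.881, 0.473, -0.002], [0.473, 0.881, -0.0], [0.001, -0.001, -1.0]]
force: [-0.2, 0.1, 0.0]
opening: 0.0617
grasp_force: 0.0
```

```bash
python3 mv.py; python3 - <<'E'
from h import *
a=cap("top","t3");cal=vision.calibration("wrist");b=cap("wrist","w3")
np.save("w3cal.npy",cal,allow_pickle=True)
P={"v1":(.468,.278,.074),"v2":(.521,.145,.074),"v3":(.447,.115,.074),"B1":(.394,.254,.114),"B2":(.49,.207,.114),"B3":(.417,.184,.114)}
for k,p in P.items():print(k,proj("wrist",p,cal).round())
c=cv2.resize(a[120:270,140:400,::-1],None,fx=3,fy=3,interpolation=cv2.INTER_CUBIC);cv2.imwrite("pics/t3c.png",c)
E
```

```text
t 6.45 [0.4966 0.2002 0.2541] q [ 0.25  0.3  -0.23  1.04 -0.    0.74] yaw 61.8
v1 [340. 127.]
v2 [240. 243.]
v3 [172. 192.]
B1 [276.  50.]
B2 [281. 195.]
B3 [210. 127.]
```

View pics/t3c.png

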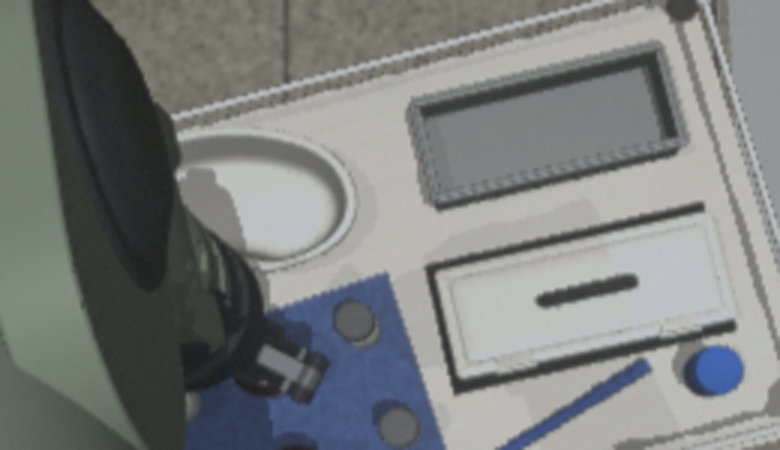

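View pics/w3.png

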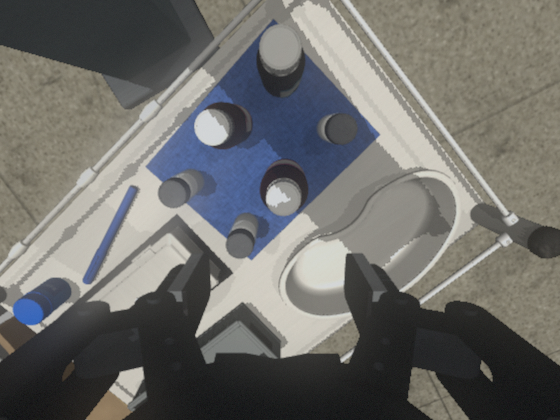

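The case lies squarely on the mat, and the crate rim corners in the crop are (408,103), (662,42), (687,148) and (435,208). The wrist view puts the caps at B1 (280,48), B2 (284,197), B3 (213,127), v1 (341,128), v2 (240,243) and v3 (174,191). Each is within 4 px of the prediction.

```bash
python3 - <<'E'
from h import *
cal=np.load("w3cal.npy",allow_pickle=True).item()
for k,q in dict(B1=(280,48),B2=(284,197),B3=(213,127)).items():print(k,plane("wrist",*q,.114,cal)[:2].round(4))
for k,q in dict(v1=(341,128),v2=(240,243),v3=(174,191)).items():print(k,plane("wrist",*q,.074,cal)[:2].round(4))
w=lambda u,v,z:plane("wrist",u,v,z,cal)[:2].round(3)
print("rail front",w(150,110,.062),w(87,178,.062),"side",w(370,30,.062),w(500,205,.062),"post",w(280,3,.1))
f=lambda x,y,z:plane("top",140+x/3,120+y/3,z)[:2]
c=np.array([f(*q,.045) for q in((408,103),(662,42),(687,148),(435,208))]);print("crate",c.round(3).tolist(),c.mean(0).round(4))
d=c[1]-c[0]+c[2]-c[3];print(np.degrees(np.arctan2(*d[::-1])),np.linalg.norm(d)/2,np.linalg.norm(c[3]-c[0]))
print("case h",f(540,299,.056),f(635,280,.056))
print("dish wrist rim",[w(*q,.043).tolist() for q in((460,190),(280,290),(425,172),(335,235),(437,255),(345,315),(365,212))])
E
```

```text
B1 [0.394  0.2575]
B2 [0.4927 0.2082]
B3 [0.4183 0.1861]
v1 [0.4697 0.2786]
v2 [0.5212 0.1454]
v3 [0.4472 0.1171]
rail front [0.374 0.134] [0.397 0.046] side [0.409 0.337] [0.611 0.386] post [0.365 0.273]
crate [[0.682, 0.106], [0.723, -0.08], [0.644, -0.095], [0.604, 0.088]] [0.6633 0.0048]
-77.65191855802281 0.1885441795376223 0.08055819047879949
case h [0.53491391 0.01479935] [ 0.54703397 -0.0521578 ]
dish wrist rim [[0.587, 0.365], [0.6, 0.148], [0.552, 0.34], [0.57, 0.23], [0.643, 0.318], [0.663, 0.198], [0.562, 0.269]]
```

```bash
python3 mv.py .418 .185 .19 62 .418 .185 .072 62
```

```text
t 6.55 [0.4969 0.1994 0.2543] q [ 0.24  0.3  -0.23  1.04 -0.    0.74] yaw 61.7
[0.418, 0.185, 0.19, 62.0] T [62.5, -50.1, 64.5] R [-0.001, -0.001, -0.006]
[0.418, 0.185, 0.072, 62.0] T [62.4, -49.9, 182.5] R [-0.001, -0.001, -0.006]
```

jog_arm --targets '[{"translation":[62.5,-50,64],"rotation":[0,0,0]},{"translation":[62.5,-50,64],"rotation":[0,0,0]},{"translation":[62.5,-50,64],"rotation":[0,0,0]},{"translation":[62.5,-50,110],"rotation":[0,0,0]},{"translation":[62.5,-50,145],"rotation":[0,0,0]},{"translation":[62.5,-50,170],"rotation":[0,0,0]},{"translation":[62.5,-50,182],"rotation":[0,0,0]},{"translation":[62.5,-50,182],"rotation":[0,0,0]}]'

```text
clock: 7.55
eef_pos: [0.4191, 0.185, 0.073]
tool_rot: [[-0.881, 0.473, -0.0], [0.473, 0.881, -0.0], [0.0, -0.0, -1.0]]
force: [-0.2, -0.0, -0.4]
opening: 0.0619
grasp_force: 0.0
```

jog_arm --targets '[{"translation":[0,0,0],"rotation":[0,0,0]},{"translation":[0,0,0],"rotation":[0,0,0]},{"translation":[0,0,0],"rotation":[0,0,0]},{"translation":[0,0,0],"rotation":[0,0,0]},{"translation":[0,0,-30],"rotation":[0,0,0]},{"translation":[0,0,-80],"rotation":[0,0,0]},{"translation":[0,0,-140],"rotation":[0,0,0]},{"translation":[0,0,-140],"rotation":[0,0,0]}]' --hand 0

```text
clock: 8.55
eef_pos: [0.4217, 0.1861, 0.2181]
tool_rot: [[-0.881, 0.472, 0.01], [0.472, 0.882, 0.003], [-0.007, 0.007, -1.0]]
force: [-0.0, 0.5, -1.9]
opening: 0.0389
grasp_force: 61.1
```

```bash
python3 mv.py .675 -.050 .21 12.35 .675 -.050 .079 12.35; python3 - <<'E'
from h import *
b=cap("side","s4");cv2.imwrite("pics/s4c.png",cv2.resize(b[60:310,130:450,::-1],None,fx=2,fy=2,interpolation=cv2.INTER_CUBIC))
E
```

```text
t 8.55 [0.4217 0.1861 0.2181] q [ 0.26  0.19 -0.48  0.89  0.    0.75] yaw 61.8
[0.675, -0.05, 0.21, 12.35] T [-334.7, -88.6, 9.9] R [0.01, 0.004, 0.864]
[0.675, -0.05, 0.079, 12.35] T [-333.7, -89.5, 140.9] R [0.01, 0.004, 0.864]
```

View pics/s4c.png

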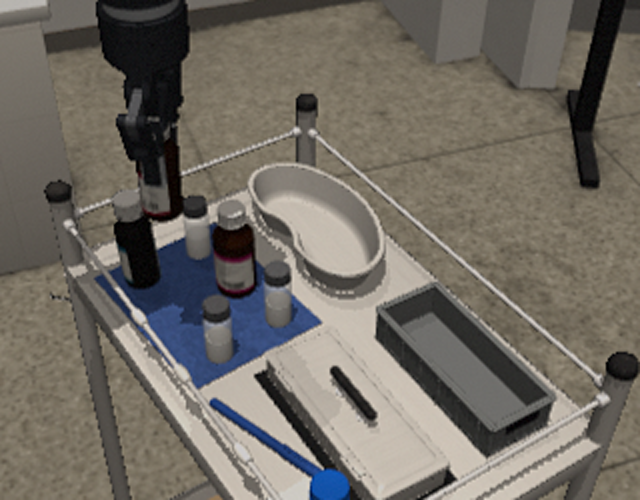

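The side view shows the bottle upright in the gripper, the case on the mat and the crate empty.

jog_arm --targets '[{"translation":[-333,-89,3],"rotation":[0,0,0.864]},{"translation":[-333,-89,3],"rotation":[0,0,0.864]},{"translation":[-333,-89,3],"rotation":[0,0,0.864]},{"translation":[-333,-89,3],"rotation":[0,0,0.864]},{"translation":[-333,-89,3],"rotation":[0,0,0.864]},{"translation":[-333,-89,3],"rotation":[0,0,0.864]},{"translation":[-333,-89,3],"rotation":[0,0,0.864]},{"translation":[-333,-89,3],"rotation":[0,0,0.864]}]'

```text
clock: 9.6
eef_pos: [0.6686, -0.0499, 0.2082]
tool_rot: [[-0.214, 0.977, -0.004], [0.977, 0.214, 0.001], [0.002, -0.003, -1.0]]
force: [-0.2, -0.1, -1.8]
opening: 0.0388
grasp_force: 61.0
```

```bash
python3 mv.py .675 -.050 .079 12.35
```

```text
t 9.6 [ 0.6686 -0.0499  0.2082] q [-0.18  0.59  0.09  1.08  0.    1.17] yaw 12.3
[0.675, -0.05, 0.079, 12.35] T [-1.7, 6.7, 129.2] R [-0.003, -0.002, -0.0]
```

jog_arm --targets '[{"translation":[-1,5,50],"rotation":[0,0,0]},{"translation":[-1,5,90],"rotation":[0,0,0]},{"translation":[-1,5,115],"rotation":[0,0,0]},{"translation":[-1,5,123],"rotation":[0,0,0]},{"translation":[-1,5,127],"rotation":[0,0,0]},{"translation":[-1,5,129],"rotation":[0,0,0]},{"translation":[-1,5,129],"rotation":[0,0,0]}]'

```text
clock: 10.48
eef_pos: [0.6757, -0.0504, 0.0823]
tool_rot: [[-0.213, 0.977, 0.002], [0.977, 0.213, -0.0], [-0.001, 0.002, -1.0]]
force: [-0.5, -0.4, -1.2]
opening: 0.0393
grasp_force: 61.0
```

```bash
python3 mv.py .675 -.050 .079 12.35
```

```text
t 10.475 [ 0.6757 -0.0504  0.0823] q [-0.18  0.7  -0.04  0.83  0.    1.17] yaw 12.3
[0.675, -0.05, 0.079, 12.35] T [0.6, -0.6, 3.3] R [0.002, 0.001, -0.0]
```

jog_arm --targets '[{"translation":[0,0,2],"rotation":[0,0,0]},{"translation":[0,0,4],"rotation":[0,0,0]},{"translation":[0,0,4],"rotation":[0,0,0]}]'

```text
clock: 10.85
eef_pos: [0.6754, -0.0505, 0.0777]
tool_rot: [[-0.213, 0.977, 0.001], [0.977, 0.213, -0.0], [-0.0, 0.001, -1.0]]
force: [-0.3, 0.5, 2.4]
opening: 0.0389
grasp_force: 61.3
```

jog_arm --targets '[{"translation":[0,0,0],"rotation":[0,0,0]},{"translation":[0,0,0],"rotation":[0,0,0]},{"translation":[0,0,0],"rotation":[0,0,0]},{"translation":[0,0,-30],"rotation":[0,0,0]},{"translation":[0,0,-70],"rotation":[0,0,0]},{"translation":[0,0,-120],"rotation":[0,0,0]},{"translation":[0,0,-130],"rotation":[0,0,0]},{"translation":[0,0,-130],"rotation":[0,0,0]}]' --hand 60

```text
clock: 11.85
eef_pos: [0.6755, -0.0505, 0.2078]
tool_rot: [[-0.213, 0.977, 0.001], [0.977, 0.213, -0.0], [-0.001, 0.001, -1.0]]
force: [-0.5, 0.4, -0.6]
opening: 0.0598
grasp_force: 0.0
```

```bash
python3 mv.py .493 .208 .19 60 .493 .208 .072 60 .394 .256 .2 104
```

```text
t 11.85 [ 0.6755 -0.0505  0.2078] q [-0.18  0.59  0.11  1.08 -0.    1.17] yaw 12.3
[0.493, 0.208, 0.19, 60.0] T [291.5, -123.2, 17.4] R [0.001, 0.001, -0.832]
[0.493, 0.208, 0.072, 60.0] T [291.5, -123.3, 135.4] R [0.001, 0.001, -0.832]
[0.394, 0.256, 0.2, 104.0] T [359.5, -209.6, 7.3] R [0.002, -0.001, 1.541]
```

```bash
python3 mv.py .492 .208 .19 20 .492 .208 .073 20
```

```text
t 11.85 [ 0.6755 -0.0505  0.2078] q [-0.18  0.59  0.11  1.08 -0.    1.17] yaw 12.3
[0.492, 0.208, 0.19, 20.0] T [291.7, -124.1, 17.4] R [0.001, 0.001, -0.134]
[0.492, 0.208, 0.073, 20.0] T [291.7, -124.3, 134.4] R [0.001, 0.001, -0.134]
```

jog_arm --targets '[{"translation":[291.7,-124,17],"rotation":[0,0,-0.134]},{"translation":[291.7,-124,17],"rotation":[0,0,-0.134]},{"translation":[291.7,-124,17],"rotation":[0,0,-0.134]},{"translation":[291.7,-124,17],"rotation":[0,0,-0.134]},{"translation":[291.7,-124,17],"rotation":[0,0,-0.134]},{"translation":[291.7,-124,17],"rotation":[0,0,-0.134]},{"translation":[291.7,-124,17],"rotation":[0,0,-0.134]}]' --hand 66

```text
clock: 12.72
eef_pos: [0.4911, 0.2081, 0.189]
tool_rot: [[-0.343, 0.939, -0.002], [0.939, 0.343, -0.001], [-0.0, -0.002, -1.0]]
force: [-0.2, -0.6, -0.0]
opening: 0.0658
grasp_force: 0.0
```

```bash
python3 mv.py .492 .208 .073 20; python3 - <<'E'
from h import *
a=cap("top","t5");cal=vision.calibration("wrist");b=cap("wrist","w5")
print(proj("wrist",(.492,.208,.114),cal))
v=cv2.resize(a[120:270,270:400,::-1],None,fx=2.8,fy=2.8,interpolation=cv2.INTER_CUBIC)
o=np.zeros((420,800,3),np.uint8);o[:,:420]=b[:,70:490,::-1];o[:420,430:430+v.shape[1]]=v;cv2.imwrite("pics/m5.png",o)
E
```

```text
t 12.725 [0.4911 0.2081 0.189 ] q [ 0.26  0.35 -0.34  0.88 -0.    1.48] yaw 20.1
[0.492, 0.208, 0.073, 20.0] T [-0.4, 1.0, 116.0] R [-0.002, 0.0, 0.001]
[276.81120034 231.10893575]
```

View pics/m5.png

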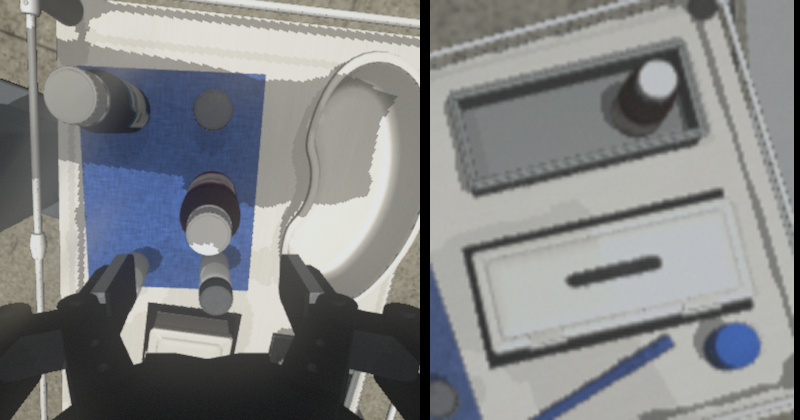

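B2's cap is at about (279,229), within 2 px of the prediction. The first bottle stands upright in the crate and the case is still in place.

jog_arm --targets '[{"translation":[0,2,50],"rotation":[0,0,0]},{"translation":[0,2,85],"rotation":[0,0,0]},{"translation":[0,2,107],"rotation":[0,0,0]},{"translation":[0,2,116],"rotation":[0,0,0]},{"translation":[0,2,116],"rotation":[0,0,0]}]'

```text
clock: 13.45
eef_pos: [0.4941, 0.208, 0.0739]
tool_rot: [[-0.34, 0.94, -0.001], [0.94, 0.34, -0.0], [-0.0, -0.001, -1.0]]
force: [-0.2, -1.2, 0.5]
opening: 0.0659
grasp_force: 0.0
```

jog_arm --targets '[{"translation":[0,0,0],"rotation":[0,0,0]},{"translation":[0,0,0],"rotation":[0,0,0]},{"translation":[0,0,0],"rotation":[0,0,0]},{"translation":[0,0,0],"rotation":[0,0,0]},{"translation":[0,0,-30],"rotation":[0,0,0]},{"translation":[0,0,-80],"rotation":[0,0,0]},{"translation":[0,0,-136],"rotation":[0,0,0]},{"translation":[0,0,-136],"rotation":[0,0,0]}]' --hand 0

```text
clock: 14.45
eef_pos: [0.4966, 0.2099, 0.2151]
tool_rot: [[-0.342, 0.94, 0.009], [0.94, 0.342, 0.003], [-0.001, 0.01, -1.0]]
force: [-1.0, 1.3, -2.3]
opening: 0.0424
grasp_force: 61.6
```

```bash
python3 mv.py .6633 .005 .209 12.35
```

```text
t 14.45 [0.4966 0.2099 0.2151] q [ 0.26  0.33 -0.3   0.93  0.    1.48] yaw 20.0
[0.6633, 0.005, 0.209, 12.35] T [-249.5, 86.4, 7.0] R [0.01, 0.0, 0.134]
```

jog_arm --targets '[{"translation":[-249,87,3],"rotation":[0,0,0.134]},{"translation":[-249,87,3],"rotation":[0,0,0.134]},{"translation":[-249,87,3],"rotation":[0,0,0.134]},{"translation":[-249,87,3],"rotation":[0,0,0.134]},{"translation":[-249,87,3],"rotation":[0,0,0.134]},{"translation":[-249,87,3],"rotation":[0,0,0.134]},{"translation":[-249,87,3],"rotation":[0,0,0.134]},{"translation":[-249,87,3],"rotation":[0,0,0.134]}]'

```text
clock: 15.45
eef_pos: [0.6597, 0.0062, 0.2073]
tool_rot: [[-0.215, 0.977, -0.001], [0.977, 0.215, 0.0], [0.0, -0.0, -1.0]]
force: [-1.3, 0.4, -1.7]
opening: 0.0422
grasp_force: 61.6
```

```bash
python3 mv.py .663 .006 .0785 12.35
```

```text
t 15.45 [0.6597 0.0062 0.2073] q [-0.1   0.56  0.05  1.06  0.    1.25] yaw 12.4
[0.663, 0.006, 0.0785, 12.35] T [-0.9, 3.3, 128.8] R [-0.0, -0.0, 0.001]
```

jog_arm --targets '[{"translation":[-1,3,50],"rotation":[0,0,0]},{"translation":[-1,3,90],"rotation":[0,0,0]},{"translation":[-1,3,115],"rotation":[0,0,0]},{"translation":[-1,3,123],"rotation":[0,0,0]},{"translation":[-1,3,126],"rotation":[0,0,0]},{"translation":[-1,3,129],"rotation":[0,0,0]},{"translation":[-1,3,129],"rotation":[0,0,0]}]'

```text
clock: 16.32
eef_pos: [0.6642, 0.0042, 0.0791]
tool_rot: [[-0.213, 0.977, 0.001], [0.977, 0.213, -0.0], [-0.0, 0.001, -1.0]]
force: [0.2, 0.0, -2.1]
opening: 0.0425
grasp_force: 61.6
```

jog_arm --targets '[{"translation":[0,0,0],"rotation":[0,0,0]},{"translation":[0,0,0],"rotation":[0,0,0]}]'

```text
clock: 16.58
eef_pos: [0.6641, 0.0042, 0.0787]
tool_rot: [[-0.213, 0.977, 0.001], [0.977, 0.213, -0.0], [-0.0, 0.001, -1.0]]
force: [-0.1, -0.2, 0.0]
opening: 0.0428
grasp_force: 61.7
```

Just touching down, so I'll release.

jog_arm --targets '[{"translation":[0,0,1],"rotation":[0,0,0]},{"translation":[0,0,1],"rotation":[0,0,0]},{"translation":[0,0,1],"rotation":[0,0,0]},{"translation":[0,0,-30],"rotation":[0,0,0]},{"translation":[0,0,-70],"rotation":[0,0,0]},{"translation":[0,0,-120],"rotation":[0,0,0]},{"translation":[0,0,-130],"rotation":[0,0,0]},{"translation":[0,0,-130],"rotation":[0,0,0]}]' --hand 62

```text
clock: 17.58
eef_pos: [0.664, 0.0042, 0.2088]
tool_rot: [[-0.213, 0.977, 0.001], [0.977, 0.213, -0.0], [-0.0, 0.001, -1.0]]
force: [-0.8, -0.2, -0.5]
opening: 0.0622
grasp_force: 0.0
```

```bash
python3 mv.py .394 .256 .19 104
```

```text
t 17.575 [0.664  0.0042 0.2088] q [-0.1   0.57  0.07  1.07 -0.    1.25] yaw 12.3
[0.394, 0.256, 0.19, 104.0] T [303.6, -210.1, 18.4] R [0.001, -0.001, 1.541]
```

jog_arm --targets '[{"translation":[303.6,-210,18],"rotation":[0,0,-1.6]},{"translation":[303.6,-210,18],"rotation":[0,0,-1.6]},{"translation":[303.6,-210,18],"rotation":[0,0,-1.6]},{"translation":[303.6,-210,18],"rotation":[0,0,-1.6]},{"translation":[303.6,-210,18],"rotation":[0,0,-1.6]},{"translation":[303.6,-210,18],"rotation":[0,0,-1.6]},{"translation":[303.6,-210,18],"rotation":[0,0,-1.6]},{"translation":[303.6,-210,18],"rotation":[0,0,-1.6]}]'

```text
clock: 18.58
eef_pos: [0.3917, 0.2562, 0.1884]
tool_rot: [[-0.988, -0.152, -0.003], [-0.152, 0.988, -0.001], [0.003, -0.001, -1.0]]
force: [0.1, -0.0, 0.9]
opening: 0.0619
grasp_force: 0.0
```

```bash
python3 mv.py .394 .256 .19 104
```

```text
t 18.575 [0.3917 0.2562 0.1884] q [ 0.42  0.24 -0.5   0.83 -0.    0.27] yaw 98.7
[0.394, 0.256, 0.19, 104.0] T [-2.3, -0.6, -1.6] R [-0.001, -0.003, -0.092]
```

jog_arm --targets '[{"translation":[-1.5,0,20],"rotation":[0,0,-0.09]},{"translation":[-1.5,0,70],"rotation":[0,0,-0.09]},{"translation":[-1.5,0,100],"rotation":[0,0,-0.09]},{"translation":[-1.5,0,114],"rotation":[0,0,-0.09]},{"translation":[-1.5,0,114],"rotation":[0,0,-0.09]}]'

```text
clock: 19.2
eef_pos: [0.3941, 0.2557, 0.075]
tool_rot: [[-0.973, -0.232, -0.003], [-0.232, 0.973, -0.001], [0.003, -0.001, -1.0]]
force: [-0.1, -0.2, 0.2]
opening: 0.0618
grasp_force: 0.0
```

jog_arm --targets '[{"translation":[0,0,0],"rotation":[0,0,0]},{"translation":[0,0,0],"rotation":[0,0,0]},{"translation":[0,0,0],"rotation":[0,0,0]},{"translation":[0,0,0],"rotation":[0,0,0]},{"translation":[0,0,-30],"rotation":[0,0,0]},{"translation":[0,0,-80],"rotation":[0,0,0]},{"translation":[0,0,-136],"rotation":[0,0,0]},{"translation":[0,0,-136],"rotation":[0,0,0]}]' --hand 0

```text
clock: 20.2
eef_pos: [0.398, 0.2576, 0.2166]
tool_rot: [[-0.973, -0.232, 0.008], [-0.232, 0.973, 0.004], [-0.009, 0.002, -1.0]]
force: [0.1, 0.7, -2.3]
opening: 0.0391
grasp_force: 60.4
```

```bash
python3 mv.py .6515 .060 .209 12.35
```

```text
t 20.2 [0.398  0.2576 0.2166] q [ 0.42  0.21 -0.45  0.89  0.    0.18] yaw 103.4
[0.6515, 0.06, 0.209, 12.35] T [-200.6, -251.1, 8.9] R [-0.006, 0.009, -1.552]
```

jog_arm --targets '[{"translation":[-200,-250,4],"rotation":[0,0,1.589]},{"translation":[-200,-250,4],"rotation":[0,0,1.589]},{"translation":[-200,-250,4],"rotation":[0,0,1.589]},{"translation":[-200,-250,4],"rotation":[0,0,1.589]},{"translation":[-200,-250,4],"rotation":[0,0,1.589]},{"translation":[-200,-250,4],"rotation":[0,0,1.589]},{"translation":[-200,-250,4],"rotation":[0,0,1.589]},{"translation":[-200,-250,4],"rotation":[0,0,1.589]}]'

```text
clock: 21.2
eef_pos: [0.6471, 0.0591, 0.206]
tool_rot: [[-0.294, 0.956, -0.003], [0.956, 0.294, 0.0], [0.001, -0.003, -1.0]]
force: [-0.7, -0.1, -1.5]
opening: 0.0384
grasp_force: 60.4
```

```bash
python3 mv.py .6515 .060 .0815 12.35; python3 - <<'E'
from h import *
a=cap("side","s6");cv2.imwrite("pics/s6c.png",cv2.resize(a[60:310,200:500,::-1],None,fx=2,fy=2,interpolation=cv2.INTER_CUBIC))
E
```

```text
t 21.2 [0.6471 0.0591 0.206 ] q [-0.02  0.55  0.02  1.05  0.    1.25] yaw 17.1
[0.6515, 0.06, 0.0815, 12.35] T [-0.6, 4.8, 124.5] R [-0.003, -0.001, 0.083]
```

View pics/s6c.png

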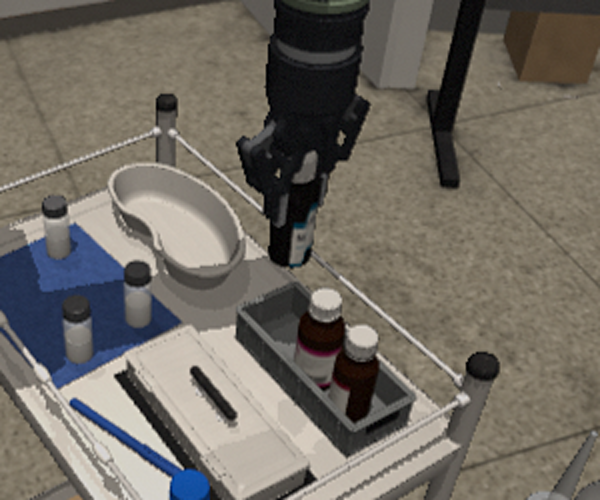

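Two bottles stand in the crate, and the third hangs upright over its free end.

jog_arm --targets '[{"translation":[-1,4.5,40],"rotation":[0,0,0.083]},{"translation":[-1,4.5,85],"rotation":[0,0,0.083]},{"translation":[-1,4.5,110],"rotation":[0,0,0.083]},{"translation":[-1,4.5,119],"rotation":[0,0,0.083]},{"translation":[-1,4.5,123],"rotation":[0,0,0.083]},{"translation":[-1,4.5,125],"rotation":[0,0,0.083]},{"translation":[-1,4.5,126],"rotation":[0,0,0.083]},{"translation":[-1,4.5,126],"rotation":[0,0,0.083]}]'

```text
clock: 22.25
eef_pos: [0.6528, 0.0599, 0.0829]
tool_rot: [[-0.22, 0.975, 0.001], [0.975, 0.22, -0.0], [-0.0, 0.001, -1.0]]
force: [-0.8, 0.0, -0.5]
opening: 0.0389
grasp_force: 60.4
```

jog_arm --targets '[{"translation":[0,0,0],"rotation":[0,0,0]}]'

```text
clock: 22.38
eef_pos: [0.6526, 0.0599, 0.0827]
tool_rot: [[-0.22, 0.975, 0.001], [0.975, 0.22, -0.0], [-0.0, 0.001, -1.0]]
force: [0.5, 0.3, -1.7]
opening: 0.0387
grasp_force: 60.4
```

jog_arm --targets '[{"translation":[0,0,1.5],"rotation":[0,0,0]},{"translation":[0,0,3],"rotation":[0,0,0]},{"translation":[0,0,3],"rotation":[0,0,0]}]'

```text
clock: 22.75
eef_pos: [0.6526, 0.0599, 0.0805]
tool_rot: [[-0.22, 0.975, 0.001], [0.975, 0.22, -0.0], [-0.0, 0.001, -1.0]]
force: [-2.5, -0.4, 7.4]
opening: 0.039
grasp_force: 61.2
```

jog_arm --targets '[{"translation":[0,0,0],"rotation":[0,0,0]},{"translation":[0,0,0],"rotation":[0,0,0]},{"translation":[0,0,0],"rotation":[0,0,0]},{"translation":[0,0,-30],"rotation":[0,0,0]},{"translation":[0,0,-70],"rotation":[0,0,0]},{"translation":[0,0,-120],"rotation":[0,0,0]},{"translation":[0,0,-170],"rotation":[0,0,0]},{"translation":[0,0,-170],"rotation":[0,0,0]}]' --hand 60

```text
clock: 23.75
eef_pos: [0.655, 0.0599, 0.2543]
tool_rot: [[-0.22, 0.975, 0.009], [0.975, 0.22, -0.0], [-0.002, 0.009, -1.0]]
force: [1.1, 0.0, -0.8]
opening: 0.0603
grasp_force: 0.0
```

```bash
python3 mv.py .59 .2 .26 12
```

```text
t 23.75 [0.655  0.0599 0.2543] q [-0.02  0.52  0.11  1.15  0.    1.33] yaw 12.7
[0.59, 0.2, 0.26, 12.0] T [151.0, -32.5, -6.3] R [0.009, 0.002, 0.013]
```

jog_arm --targets '[{"translation":[151,-32,-6],"rotation":[0,0,0.013]},{"translation":[151,-32,-6],"rotation":[0,0,0.013]},{"translation":[151,-32,-6],"rotation":[0,0,0.013]},{"translation":[151,-32,-6],"rotation":[0,0,0.013]},{"translation":[151,-32,-6],"rotation":[0,0,0.013]},{"translation":[151,-32,-6],"rotation":[0,0,0.013]}]' --hand 48

```text
clock: 24.5
eef_pos: [0.5883, 0.199, 0.2546]
tool_rot: [[-0.206, 0.979, -0.001], [0.979, 0.206, -0.0], [-0.0, -0.001, -1.0]]
force: [-0.1, -0.4, 0.1]
opening: 0.0476
grasp_force: 0.0
```

```bash
python3 mv.py .5212 .1454 .13 12; python3 - <<'E'
from h import *
cal=vision.calibration("wrist");b=cap("wrist","w7");np.save("w7cal.npy",cal,allow_pickle=True)
a=cap("top","t7")
v=cv2.resize(a[120:270,270:400,::-1],None,fx=1.8,fy=1.8)
o=np.zeros((420,800,3),np.uint8);o[:,:560]=b[:,:,::-1];o[:v.shape[0],565:565+v.shape[1]]=v;cv2.imwrite("pics/m7.png",o)
E
```

```text
t 24.5 [0.5883 0.199  0.2546] q [ 0.21  0.46  0.01  1.12 -0.    1.57] yaw 11.9
[0.5212, 0.1454, 0.13, 12.0] T [-38.6, -76.6, 124.7] R [-0.001, 0.0, -0.002]
```

View pics/m7.png

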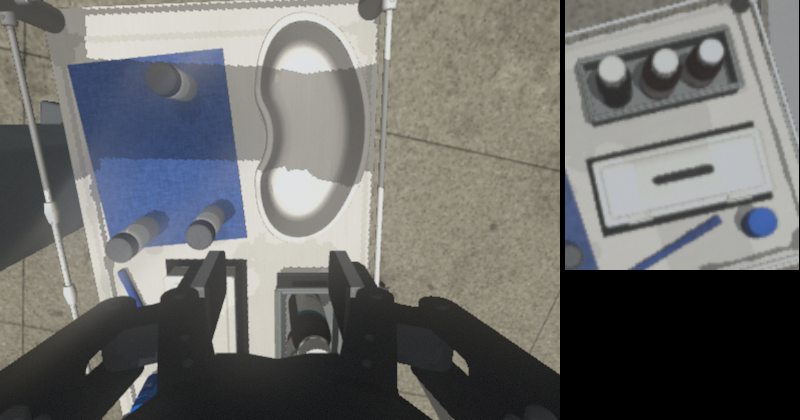

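All three bottles stand in the crate and the case is on the mat. The dish floor runs from lobe (300,55) through the middle (310,125) to lobe (297,195). The vial caps are at (163,78), (200,234) and (120,247).

```bash
python3 - <<'E'
from h import *
cal=np.load("w7cal.npy",allow_pickle=True).item()
w=lambda u,v,z:plane("wrist",u,v,z,cal)[:2].round(4)
print("floor",w(300,55,.008),w(310,125,.008),w(297,195,.008))
print("rim",w(303,14,.043),w(292,242,.043),w(372,120,.043),w(263,125,.043),w(254,70,.043),w(256,195,.043))
print("vials",w(163,78,.074),w(200,234,.074),w(120,247,.074))
E
```

```text
floor [0.5847 0.334 ] [0.6107 0.2685] [0.6141 0.19  ]
rim [0.5789 0.3608] [0.6165 0.1455] [0.6654 0.285 ] [0.5623 0.2586] [0.5444 0.3058] [0.5688 0.1884]
vials [0.4724 0.2797] [0.5236 0.1465] [0.4489 0.1171]
```

```bash
python3 mv.py .5225 .146 .055 12 .5225 .146 .13 12
```

```text
t 24.6 [0.5884 0.199  0.2549] q [ 0.21  0.46  0.01  1.12 -0.    1.57] yaw 11.9
[0.5225, 0.146, 0.055, 12.0] T [-38.3, -75.3, 199.9] R [-0.0, 0.0, -0.002]
[0.5225, 0.146, 0.13, 12.0] T [-38.3, -75.3, 124.9] R [-0.0, 0.0, -0.002]
```

jog_arm --targets '[{"translation":[-38,-75,40],"rotation":[0,0,0]},{"translation":[-38,-75,70],"rotation":[0,0,0]},{"translation":[-38,-75,110],"rotation":[0,0,0]},{"translation":[-38,-75,140],"rotation":[0,0,0]},{"translation":[-38,-75,170],"rotation":[0,0,0]},{"translation":[-38,-75,190],"rotation":[0,0,0]},{"translation":[-38,-75,200],"rotation":[0,0,0]},{"translation":[-38,-75,200],"rotation":[0,0,0]}]'

```text
clock: 25.6
eef_pos: [0.5223, 0.147, 0.0548]
tool_rot: [[-0.207, 0.978, -0.001], [0.978, 0.207, -0.0], [0.0, -0.001, -1.0]]
force: [-0.9, 0.8, -1.1]
opening: 0.0477
grasp_force: 0.0
```

jog_arm --targets '[{"translation":[0,0,0],"rotation":[0,0,0]},{"translation":[0,0,0],"rotation":[0,0,0]},{"translation":[0,0,0],"rotation":[0,0,0]},{"translation":[0,0,0],"rotation":[0,0,0]},{"translation":[0,0,-20],"rotation":[0,0,0]},{"translation":[0,0,-60],"rotation":[0,0,0]},{"translation":[0,0,-80],"rotation":[0,0,0]},{"translation":[0,0,-80],"rotation":[0,0,0]}]' --hand 0

```text
clock: 26.6
eef_pos: [0.5235, 0.1476, 0.1366]
tool_rot: [[-0.208, 0.978, 0.003], [0.978, 0.208, 0.001], [-0.0, 0.003, -1.0]]
force: [0.6, 0.0, -0.7]
opening: 0.0279
grasp_force: 59.1
```

```bash
python3 mv.py .6205 .211 .135 10; python3 - <<'E'
from h import *
b=cap("side","s8");cv2.imwrite("pics/s8c.png",cv2.resize(b[90:260,160:400,::-1],None,fx=2.5,fy=2.5,interpolation=cv2.INTER_CUBIC))
E
```

```text
t 26.6 [0.5235 0.1476 0.1366] q [ 0.14  0.42 -0.38  0.76  0.    1.5 ] yaw 12.0
[0.6205, 0.211, 0.135, 10.0] T [41.9, 108.0, 1.9] R [0.003, 0.0, 0.035]
```

View pics/s8c.png

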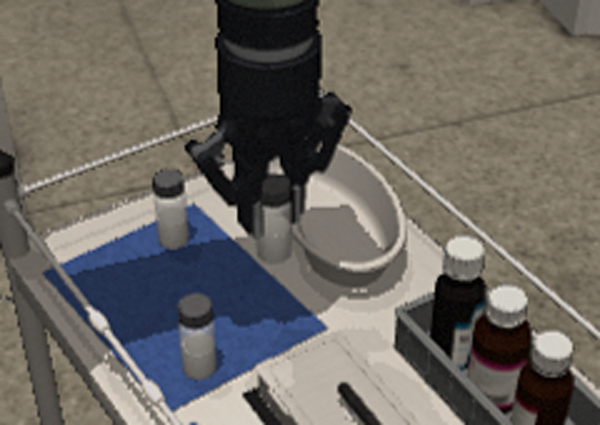

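The vial is gripped upright with its foot clear of the dish rim.

jog_arm --targets '[{"translation":[42,108,0],"rotation":[0,0,0.035]},{"translation":[42,108,0],"rotation":[0,0,0.035]},{"translation":[42,108,0],"rotation":[0,0,0.035]},{"translation":[42,108,0],"rotation":[0,0,0.035]},{"translation":[42,108,40],"rotation":[0,0,0.035]},{"translation":[42,108,60],"rotation":[0,0,0.035]},{"translation":[42,108,68],"rotation":[0,0,0.035]},{"translation":[42,108,68],"rotation":[0,0,0.035]}]'

```text
clock: 27.65
eef_pos: [0.6186, 0.2104, 0.067]
tool_rot: [[-0.173, 0.985, -0.001], [0.985, 0.173, -0.0], [-0.0, -0.001, -1.0]]
force: [-0.4, -0.4, 1.1]
opening: 0.0277
grasp_force: 59.3
```

jog_arm --targets '[{"translation":[0,0,1],"rotation":[0,0,0]},{"translation":[0,0,2],"rotation":[0,0,0]},{"translation":[0,0,2],"rotation":[0,0,0]}]'

```text
clock: 28.02
eef_pos: [0.6196, 0.211, 0.0657]
tool_rot: [[-0.173, 0.985, 0.001], [0.985, 0.173, 0.0], [0.0, 0.001, -1.0]]
force: [-0.2, -0.2, -0.8]
opening: 0.0279
grasp_force: 59.3
```

jog_arm --targets '[{"translation":[0,0,1],"rotation":[0,0,0]},{"translation":[0,0,2],"rotation":[0,0,0]},{"translation":[0,0,2],"rotation":[0,0,0]}]'

```text
clock: 28.4
eef_pos: [0.6193, 0.2109, 0.063]
tool_rot: [[-0.173, 0.985, -0.0], [0.985, 0.173, -0.0], [0.0, -0.0, -1.0]]
force: [-0.4, 0.3, -1.0]
opening: 0.0277
grasp_force: 59.3
```

jog_arm --targets '[{"translation":[0,0,1],"rotation":[0,0,0]},{"translation":[0,0,2],"rotation":[0,0,0]},{"translation":[0,0,2],"rotation":[0,0,0]}]'

```text
clock: 28.78
eef_pos: [0.6193, 0.2109, 0.061]
tool_rot: [[-0.173, 0.985, -0.0], [0.985, 0.173, -0.0], [-0.0, -0.0, -1.0]]
force: [-0.5, 0.3, -0.2]
opening: 0.0277
grasp_force: 59.3
```

jog_arm --targets '[{"translation":[0,0,1],"rotation":[0,0,0]},{"translation":[0,0,1],"rotation":[0,0,0]}]'

```text
clock: 29.02
eef_pos: [0.6194, 0.211, 0.0606]
tool_rot: [[-0.173, 0.985, 0.0], [0.985, 0.173, 0.0], [0.0, 0.0, -1.0]]
force: [-1.2, -0.2, 2.4]
opening: 0.0278
grasp_force: 59.4
```

jog_arm --targets '[{"translation":[0,0,0],"rotation":[0,0,0]},{"translation":[0,0,0],"rotation":[0,0,0]},{"translation":[0,0,0],"rotation":[0,0,0]},{"translation":[0,0,-25],"rotation":[0,0,0]},{"translation":[0,0,-60],"rotation":[0,0,0]},{"translation":[0,0,-100],"rotation":[0,0,0]},{"translation":[0,0,-100],"rotation":[0,0,0]}]' --hand 42

```text
clock: 29.9
eef_pos: [0.6219, 0.2115, 0.1641]
tool_rot: [[-0.173, 0.985, 0.007], [0.985, 0.173, 0.002], [0.0, 0.007, -1.0]]
force: [-0.3, 0.4, -0.2]
opening: 0.0422
grasp_force: 0.0
```

```bash
python3 mv.py .448 .117 .16 12 .448 .117 .055 12 .471 .279 .16 12
```

```text
t 29.9 [0.6219 0.2115 0.1641] q [ 0.22  0.58 -0.03  0.95  0.    1.61] yaw 10.0
[0.448, 0.117, 0.16, 12.0] T [-63.0, -187.6, 2.8] R [0.007, -0.0, -0.035]
[0.448, 0.117, 0.055, 12.0] T [-63.0, -188.4, 107.8] R [0.007, -0.0, -0.035]
[0.471, 0.279, 0.16, 12.0] T [92.6, -136.9, 3.2] R [0.007, -0.0, -0.035]
```

jog_arm --targets '[{"translation":[-63,-185.5,0],"rotation":[0,0,-0.035]},{"translation":[-63,-185.5,0],"rotation":[0,0,-0.035]},{"translation":[-63,-185.5,0],"rotation":[0,0,-0.035]},{"translation":[-63,-185.5,0],"rotation":[0,0,-0.035]},{"translation":[-63,-185.5,20],"rotation":[0,0,-0.035]},{"translation":[-63,-185.5,70],"rotation":[0,0,-0.035]},{"translation":[-63,-185.5,98],"rotation":[0,0,-0.035]},{"translation":[-63,-185.5,105],"rotation":[0,0,-0.035]}]' --hand 50

```text
clock: 30.9
eef_pos: [0.4468, 0.1168, 0.0533]
tool_rot: [[-0.208, 0.978, -0.003], [0.978, 0.208, -0.0], [0.0, -0.003, -1.0]]
force: [-1.1, -0.3, -0.5]
opening: 0.0503
grasp_force: 0.0
```

jog_arm --targets '[{"translation":[0,0,0],"rotation":[0,0,0]},{"translation":[0,0,0],"rotation":[0,0,0]},{"translation":[0,0,0],"rotation":[0,0,0]},{"translation":[0,0,0],"rotation":[0,0,0]},{"translation":[0,0,0],"rotation":[0,0,0]}]' --hand 0

```text
clock: 31.52
eef_pos: [0.4479, 0.1168, 0.0557]
tool_rot: [[-0.208, 0.978, 0.001], [0.978, 0.208, 0.0], [-0.0, 0.001, -1.0]]
force: [-0.3, 0.1, 2.5]
opening: 0.0275
grasp_force: 59.0
```

jog_arm --targets '[{"translation":[0,0,-40],"rotation":[0,0,0]},{"translation":[0,0,-80],"rotation":[0,0,0]},{"translation":[0,0,-110],"rotation":[0,0,0]},{"translation":[0,0,-110],"rotation":[0,0,0]}]'

```text
clock: 32.02
eef_pos: [0.4493, 0.1169, 0.1674]
tool_rot: [[-0.208, 0.978, 0.005], [0.978, 0.208, 0.0], [-0.001, 0.005, -1.0]]
force: [0.1, -0.0, -1.4]
opening: 0.0277
grasp_force: 59.2
```

```bash
python3 mv.py .605 .300 .166 10
```

```text
t 32.025 [0.4493 0.1169 0.1674] q [ 0.1   0.25 -0.55  0.77 -0.    1.46] yaw 12.0
[0.605, 0.3, 0.166, 10.0] T [146.8, 190.3, 2.2] R [0.005, 0.0, 0.035]
```

jog_arm --targets '[{"translation":[147,191,0],"rotation":[0,0,0.035]},{"translation":[147,191,0],"rotation":[0,0,0.035]},{"translation":[147,191,0],"rotation":[0,0,0.035]},{"translation":[147,191,0],"rotation":[0,0,0.035]},{"translation":[147,191,0],"rotation":[0,0,0.035]},{"translation":[147,191,40],"rotation":[0,0,0.035]},{"translation":[147,191,80],"rotation":[0,0,0.035]},{"translation":[147,191,95],"rotation":[0,0,0.035]}]'

```text
clock: 33.02
eef_pos: [0.6007, 0.2984, 0.0664]
tool_rot: [[-0.173, 0.985, -0.006], [0.985, 0.173, -0.003], [-0.001, -0.007, -1.0]]
force: [0.2, -0.1, 0.4]
opening: 0.0276
grasp_force: 59.4
```

jog_arm --targets '[{"translation":[0,0,2],"rotation":[0,0,0]},{"translation":[0,0,4],"rotation":[0,0,0]},{"translation":[0,0,4],"rotation":[0,0,0]}]'

```text
clock: 33.4
eef_pos: [0.6049, 0.3004, 0.0677]
tool_rot: [[-0.173, 0.985, 0.002], [0.985, 0.173, 0.001], [0.0, 0.002, -1.0]]
force: [0.2, 0.9, -0.5]
opening: 0.0277
grasp_force: 59.4
```

jog_arm --targets '[{"translation":[0,0,2],"rotation":[0,0,0]},{"translation":[0,0,4],"rotation":[0,0,0]},{"translation":[0,0,5],"rotation":[0,0,0]},{"translation":[0,0,5],"rotation":[0,0,0]}]'

```text
clock: 33.9
eef_pos: [0.6038, 0.3002, 0.061]
tool_rot: [[-0.173, 0.985, -0.0], [0.985, 0.173, -0.0], [-0.0, -0.0, -1.0]]
force: [0.4, -0.2, -0.5]
opening: 0.0276
grasp_force: 59.4
```

jog_arm --targets '[{"translation":[0,0,1],"rotation":[0,0,0]},{"translation":[0,0,1.5],"rotation":[0,0,0]}]'

```text
clock: 34.15
eef_pos: [0.6039, 0.3002, 0.0596]
tool_rot: [[-0.173, 0.985, -0.0], [0.985, 0.173, -0.0], [-0.0, -0.0, -1.0]]
force: [-0.1, -0.2, -0.3]
opening: 0.0278
grasp_force: 59.4
```

jog_arm --targets '[{"translation":[0,0,0],"rotation":[0,0,0]},{"translation":[0,0,0],"rotation":[0,0,0]},{"translation":[0,0,0],"rotation":[0,0,0]},{"translation":[0,0,-25],"rotation":[0,0,0]},{"translation":[0,0,-60],"rotation":[0,0,0]},{"translation":[0,0,-100],"rotation":[0,0,0]},{"translation":[0,0,-100],"rotation":[0,0,0]}]' --hand 42

```text
clock: 35.02
eef_pos: [0.6064, 0.3011, 0.1639]
tool_rot: [[-0.173, 0.985, 0.007], [0.985, 0.173, 0.003], [0.001, 0.007, -1.0]]
force: [0.7, -0.3, -0.7]
opening: 0.0423
grasp_force: 0.0
```

```bash
python3 mv.py .471 .279 .16 12
```

```text
t 35.025 [0.6064 0.3011 0.1639] q [ 0.35  0.62  0.04  0.98 -0.    1.75] yaw 10.0
[0.471, 0.279, 0.16, 12.0] T [1.7, -137.2, 2.9] R [0.007, -0.001, -0.035]
```

jog_arm --targets '[{"translation":[2,-135,0],"rotation":[0,0,-0.035]},{"translation":[2,-135,0],"rotation":[0,0,-0.035]},{"translation":[2,-135,0],"rotation":[0,0,-0.035]},{"translation":[2,-135,0],"rotation":[0,0,-0.035]},{"translation":[2,-135,45],"rotation":[0,0,-0.035]},{"translation":[2,-135,80],"rotation":[0,0,-0.035]},{"translation":[2,-135,100],"rotation":[0,0,-0.035]},{"translation":[2,-135,105],"rotation":[0,0,-0.035]}]' --hand 50

```text
clock: 36.02
eef_pos: [0.4717, 0.2787, 0.0532]
tool_rot: [[-0.207, 0.978, -0.001], [0.978, 0.207, -0.0], [-0.0, -0.001, -1.0]]
force: [0.4, -0.2, 0.1]
opening: 0.05
grasp_force: 0.0
```

jog_arm --targets '[{"translation":[0,0,0],"rotation":[0,0,0]},{"translation":[0,0,0],"rotation":[0,0,0]},{"translation":[0,0,0],"rotation":[0,0,0]},{"translation":[0,0,0],"rotation":[0,0,0]},{"translation":[0,0,-40],"rotation":[0,0,0]},{"translation":[0,0,-80],"rotation":[0,0,0]},{"translation":[0,0,-110],"rotation":[0,0,0]},{"translation":[0,0,-110],"rotation":[0,0,0]}]' --hand 0

```text
clock: 37.02
eef_pos: [0.4723, 0.2796, 0.1675]
tool_rot: [[-0.208, 0.978, 0.005], [0.978, 0.208, 0.002], [0.001, 0.006, -1.0]]
force: [0.6, 0.2, -0.3]
opening: 0.0278
grasp_force: 59.2
```

```bash
python3 mv.py .612 .2555 .166 10; python3 - <<'E'
from h import *
b=cap("side","s9");cv2.imwrite("pics/s9c.png",cv2.resize(b[90:330,160:440,::-1],None,fx=2.2,fy=2.2,interpolation=cv2.INTER_CUBIC))
E
```

```text
t 37.025 [0.4723 0.2796 0.1675] q [ 0.4   0.4  -0.33  0.84  0.    1.76] yaw 12.0
[0.612, 0.2555, 0.166, 10.0] T [-52.6, 131.6, 2.2] R [0.006, -0.001, 0.035]
```

View pics/s9c.png

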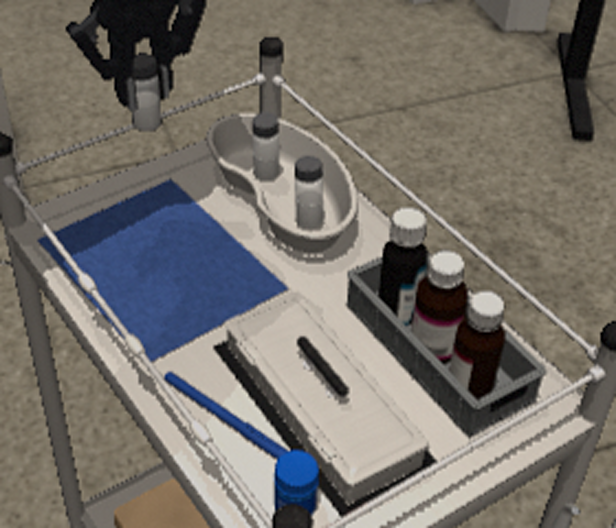

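The third vial is gripped, two vials stand in the dish, three bottles stand in the crate, and the case is on the mat.

jog_arm --targets '[{"translation":[-52,132,0],"rotation":[0,0,0.035]},{"translation":[-52,132,0],"rotation":[0,0,0.035]},{"translation":[-52,132,0],"rotation":[0,0,0.035]},{"translation":[-52,132,0],"rotation":[0,0,0.035]},{"translation":[-52,132,30],"rotation":[0,0,0.035]},{"translation":[-52,132,70],"rotation":[0,0,0.035]},{"translation":[-52,132,92],"rotation":[0,0,0.035]},{"translation":[-52,132,96],"rotation":[0,0,0.035]}]'

```text
clock: 38.08
eef_pos: [0.6071, 0.2552, 0.0662]
tool_rot: [[-0.174, 0.985, -0.006], [0.985, 0.174, -0.001], [-0.0, -0.006, -1.0]]
force: [-0.8, 0.0, -0.8]
opening: 0.0276
grasp_force: 59.4
```

jog_arm --targets '[{"translation":[0,0,2],"rotation":[0,0,0]},{"translation":[0,0,4],"rotation":[0,0,0]},{"translation":[0,0,6],"rotation":[0,0,0]},{"translation":[0,0,6],"rotation":[0,0,0]}]'

```text
clock: 38.58
eef_pos: [0.6107, 0.2553, 0.0631]
tool_rot: [[-0.173, 0.985, 0.0], [0.985, 0.173, 0.0], [0.0, 0.001, -1.0]]
force: [0.7, 0.1, -0.1]
opening: 0.0278
grasp_force: 59.4
```

jog_arm --targets '[{"translation":[0,0,1.5],"rotation":[0,0,0]},{"translation":[0,0,2.5],"rotation":[0,0,0]},{"translation":[0,0,2.5],"rotation":[0,0,0]}]'

```text
clock: 38.95
eef_pos: [0.6104, 0.2552, 0.06]
tool_rot: [[-0.173, 0.985, -0.0], [0.985, 0.173, -0.0], [0.0, -0.0, -1.0]]
force: [-0.0, 0.4, -0.9]
opening: 0.0279
grasp_force: 59.4
```

jog_arm --targets '[{"translation":[0,0,0],"rotation":[0,0,0]},{"translation":[0,0,0],"rotation":[0,0,0]},{"translation":[0,0,0],"rotation":[0,0,0]},{"translation":[0,0,-25],"rotation":[0,0,0]},{"translation":[0,0,-60],"rotation":[0,0,0]},{"translation":[0,0,-110],"rotation":[0,0,0]},{"translation":[0,0,-160],"rotation":[0,0,0]},{"translation":[0,0,-180],"rotation":[0,0,0]}]' --hand 42

```text
clock: 39.95
eef_pos: [0.612, 0.2557, 0.2443]
tool_rot: [[-0.173, 0.985, 0.005], [0.985, 0.173, 0.002], [0.001, 0.006, -1.0]]
force: [0.9, -0.4, -0.1]
opening: 0.0418
grasp_force: 0.0
```

jog_arm --targets '[{"translation":[0,-200,0],"rotation":[0,0,0]},{"translation":[0,-200,0],"rotation":[0,0,0]},{"translation":[0,-200,0],"rotation":[0,0,0]},{"translation":[0,-200,0],"rotation":[0,0,0]},{"translation":[0,-200,0],"rotation":[0,0,0]},{"translation":[0,-200,0],"rotation":[0,0,0]}]'

```text
clock: 40.7
eef_pos: [0.4155, 0.2211, 0.2407]
tool_rot: [[-0.173, 0.985, 0.002], [0.985, 0.173, 0.001], [0.0, 0.002, -1.0]]
force: [0.4, -0.1, 0.0]
opening: 0.0422
grasp_force: 0.0
```

```bash
python3 - <<'E'
from h import *
a=cap("top","t10");b=cap("side","s10")
x=cv2.resize(a[130:270,140:400],None,fx=1.9,fy=1.9)[:,:,::-1];y=cv2.resize(b[130:330,180:430],None,fx=1.2,fy=1.2)[:,:,::-1]
o=np.zeros((520,500,3),np.uint8);o[:x.shape[0],:x.shape[1]]=x;o[270:270+y.shape[0],:y.shape[1]]=y;cv2.imwrite("pics/m10.png",o)
g=a.max(2);
E
```

```text
(no output)
```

View pics/m10.png

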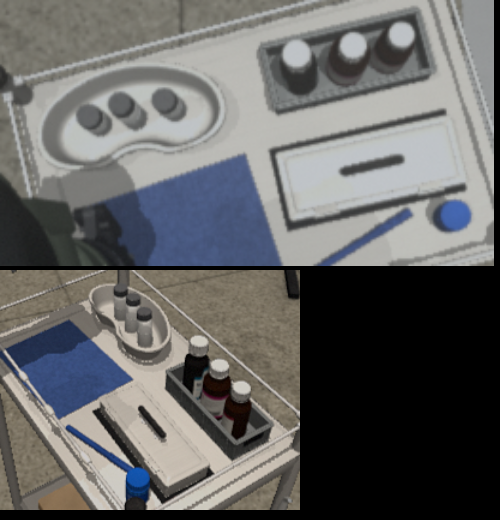

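All three vials stand in the dish, the three bottles are upright in the crate, and the case is on the mat with its handle near (336,217). The jar and pen look unmoved. I'll check the case handle's position and hand in.

```bash
python3 - <<'E'
from h import *
p=plane("top",335.8,216.8,.056);d=np.linalg.norm(p[:2]-[.542,-.019]);print(p,d)
if d<.02: print(bot.finish_job())
E
```

```text
[ 0.54034044 -0.01860488  0.056     ] 0.0017059531938590985
the job is handed in; nothing more can be done
None
```

The job is handed in: in the last camera views the case lies on the mat (handle about 2 mm from its centre), all three bottles stand upright in the crate, all three vials stand in the dish, and the jar and pen look unmoved; no verdict came back.

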